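# Sort turned cabinet feet by feel into gauge trays

## Task

First clear the pattern stick off the sorting trays and lean it in the pattern rest, its foot down on the base against the batten and its back on the upright board's top edge. Then stand every turned cabinet foot, wide base down, flat on the floor of the tray whose gauge block is exactly as tall as that foot (the three heights are only 7 mm apart and best told by touch). Leave the bowl, the mallet and the brush where they are.

Things in the scene. Friction and masses are not known exactly. Their poses are not given: they have to be found in the camera images.
- foot_1: Turned beech cabinet foot standing upright: round base 66 mm across and 12 mm thick at the bottom, waist 51 mm across, round flat head 54 mm across and 12 mm thick at the top, easily taken by the head. Its overall height is 52, 59 or 66 mm: which one is not told and must be felt. Origin: centre of the underside, z up along its axis. About 0.11 kg. It may be absent.
- foot_2: Turned beech cabinet foot standing upright: round base 66 mm across and 12 mm thick at the bottom, waist 51 mm across, round flat head 54 mm across and 12 mm thick at the top, easily taken by the head. Its overall height is 52, 59 or 66 mm: which one is not told and must be felt. Origin: centre of the underside, z up along its axis. About 0.11 kg. It may be absent.
- foot_3: Turned beech cabinet foot standing upright: round base 66 mm across and 12 mm thick at the bottom, waist 51 mm across, round flat head 54 mm across and 12 mm thick at the top, easily taken by the head. Its overall height is 52, 59 or 66 mm: which one is not told and must be felt. Origin: centre of the underside, z up along its axis. About 0.11 kg. It may be absent.
- foot_4: Turned beech cabinet foot standing upright: round base 66 mm across and 12 mm thick at the bottom, waist 51 mm across, round flat head 54 mm across and 12 mm thick at the top, easily taken by the head. Its overall height is 52, 59 or 66 mm: which one is not told and must be felt. Origin: centre of the underside, z up along its axis. About 0.11 kg. It may be absent.
- foot_5: Turned beech cabinet foot standing upright: round base 66 mm across and 12 mm thick at the bottom, waist 51 mm across, round flat head 54 mm across and 12 mm thick at the top, easily taken by the head. Its overall height is 52, 59 or 66 mm: which one is not told and must be felt. Origin: centre of the underside, z up along its axis. About 0.11 kg. It may be absent.
- foot_6: Turned beech cabinet foot standing upright: round base 66 mm across and 12 mm thick at the bottom, waist 51 mm across, round flat head 54 mm across and 12 mm thick at the top, easily taken by the head. Its overall height is 52, 59 or 66 mm: which one is not told and must be felt. Origin: centre of the underside, z up along its axis. About 0.11 kg. It may be absent.
- tray_a: Fixed wooden tray 206 x 88 mm on an 8 mm baseboard. Floor 8 mm thick, rims 10 mm above it. At its +x end a gauge block 36 mm long, its top 52, 59 or 66 mm above the floor, different in each tray; which is not told: feel it. Origin: centre of the underside, x towards the block. Free floor: x -97 to 67, y -38 to 38 mm, room for two feet in a row along x. Trays lie side by side, 112 mm apart.
- block_a (a point): On tray_a's floor level, straight under the middle of its gauge block's top face (36 x 76 mm), which is 52, 59 or 66 mm higher.
- tray_b: Fixed wooden tray 206 x 88 mm on an 8 mm baseboard. Floor 8 mm thick, rims 10 mm above it. At its +x end a gauge block 36 mm long, its top 52, 59 or 66 mm above the floor, different in each tray; which is not told: feel it. Origin: centre of the underside, x towards the block. Free floor: x -97 to 67, y -38 to 38 mm, room for two feet in a row along x. Trays lie side by side, 112 mm apart.
- block_b (a point): On tray_b's floor level, straight under the middle of its gauge block's top face (36 x 76 mm), which is 52, 59 or 66 mm higher.
- tray_c: Fixed wooden tray 206 x 88 mm on an 8 mm baseboard. Floor 8 mm thick, rims 10 mm above it. At its +x end a gauge block 36 mm long, its top 52, 59 or 66 mm above the floor, different in each tray; which is not told: feel it. Origin: centre of the underside, x towards the block. Free floor: x -97 to 67, y -38 to 38 mm, room for two feet in a row along x. Trays lie side by side, 112 mm apart.
- block_c (a point): On tray_c's floor level, straight under the middle of its gauge block's top face (36 x 76 mm), which is 52, 59 or 66 mm higher.
- stick: Pattern stick: plywood slat 230 x 36 x 12 mm, about 0.09 kg, lying flat across the tray rims at the start. Origin: centre of its underside; x along its length, y across its width, z out of its upper face. Both ends are alike.
- stick_end_a (a point): Centre of the end face of the pattern stick at its +x end.
- stick_end_b (a point): Centre of the end face of the pattern stick at its -x end.
- rest: Fixed pattern rest: base 175 x 150 x 10 mm; along its front (-x) a batten 14 mm thick, 16 mm above the base; along its back a low upright board, top 125 mm above the base. Gap between them 133 mm, so the stick leans at about 45 deg, foot against the batten, back on the board's top edge, upper end jutting out above. Origin: centre of the underside, x from batten to board.
- rest_stop (a point): Middle of the line where the batten's inner face meets the rest's base board. Axes as rest.
- rest_edge (a point): Middle of the upright board's front top edge, 125 mm above the base and 133 mm from the batten. Axes as rest.
- carry_board: Fixed plywood board 330 x 190 x 8 mm on which the feet stand at the start. Origin: centre of its underside, x along its length.
- bowl: Bystander: turned wooden bowl 110 mm across, 45 mm high. Origin: centre of its underside.
- mallet: Bystander: wooden mallet lying down, head 64 mm across and 100 mm long, handle 170 mm. Origin: under the head, handle towards its +x.
- brush: Bystander: bench brush 130 mm long lying between the robot and the rest. Origin: at its underside, x along its length.

How it is judged (in metres and radians):
On the way, in this order (a step that is already met when the one before it is completed fails the run):
1. the pattern stick leans in the rest, foot against the batten, back on the upright board (((x of stick_end_a in the frame of rest_stop between -0.004 and 0.016 m and z of stick_end_a in the frame of rest_stop below 0.016 m and z of stick_end_b in the frame of rest_edge above 0.015 m) or (x of stick_end_b in the frame of rest_stop between -0.004 and 0.016 m and z of stick_end_b in the frame of rest_stop below 0.016 m and z of stick_end_a in the frame of rest_edge above 0.015 m)) and y of stick in the frame of rest_stop between -0.06 and 0.06 m and linear speed of stick below 0.02 m/s), for 0.3 s.
2. every foot stands in the tray whose gauge block has its height (((x of foot_1 in the frame of tray_a between -0.067 and 0.037 m and y of foot_1 in the frame of tray_a between -0.009 and 0.009 m and z of foot_1_head in the frame of block_a between 0.05 and 0.056 m) or (x of foot_1 in the frame of tray_b between -0.067 and 0.037 m and y of foot_1 in the frame of tray_b between -0.009 and 0.009 m and z of foot_1_head in the frame of block_b between 0.057 and 0.063 m) or (x of foot_1 in the frame of tray_c between -0.067 and 0.037 m and y of foot_1 in the frame of tray_c between -0.009 and 0.009 m and z of foot_1_head in the frame of block_c between 0.043 and 0.049 m)) and angle between each of foot_1, foot_2, foot_3, foot_4, foot_5, foot_6's own z axis and vertical below 0.1 rad and linear speed of each of foot_1, foot_2, foot_3, foot_4, foot_5, foot_6 below 0.02 m/s and ((x of foot_2 in the frame of tray_a between -0.067 and 0.037 m and y of foot_2 in the frame of tray_a between -0.009 and 0.009 m and z of foot_2_head in the frame of block_a between 0.05 and 0.056 m) or (x of foot_2 in the frame of tray_b between -0.067 and 0.037 m and y of foot_2 in the frame of tray_b between -0.009 and 0.009 m and z of foot_2_head in the frame of block_b between 0.057 and 0.063 m) or (x of foot_2 in the frame of tray_c between -0.067 and 0.037 m and y of foot_2 in the frame of tray_c between -0.009 and 0.009 m and z of foot_2_head in the frame of block_c between 0.043 and 0.049 m)) and ((x of foot_3 in the frame of tray_a between -0.067 and 0.037 m and y of foot_3 in the frame of tray_a between -0.009 and 0.009 m and z of foot_3_head in the frame of block_a between 0.05 and 0.056 m) or (x of foot_3 in the frame of tray_b between -0.067 and 0.037 m and y of foot_3 in the frame of tray_b between -0.009 and 0.009 m and z of foot_3_head in the frame of block_b between 0.057 and 0.063 m) or (x of foot_3 in the frame of tray_c between -0.067 and 0.037 m and y of foot_3 in the frame of tray_c between -0.009 and 0.009 m and z of foot_3_head in the frame of block_c between 0.043 and 0.049 m)) and ((x of foot_4 in the frame of tray_a between -0.067 and 0.037 m and y of foot_4 in the frame of tray_a between -0.009 and 0.009 m and z of foot_4_head in the frame of block_a between 0.05 and 0.056 m) or (x of foot_4 in the frame of tray_b between -0.067 and 0.037 m and y of foot_4 in the frame of tray_b between -0.009 and 0.009 m and z of foot_4_head in the frame of block_b between 0.057 and 0.063 m) or (x of foot_4 in the frame of tray_c between -0.067 and 0.037 m and y of foot_4 in the frame of tray_c between -0.009 and 0.009 m and z of foot_4_head in the frame of block_c between 0.043 and 0.049 m)) and ((x of foot_5 in the frame of tray_a between -0.067 and 0.037 m and y of foot_5 in the frame of tray_a between -0.009 and 0.009 m and z of foot_5_head in the frame of block_a between 0.05 and 0.056 m) or (x of foot_5 in the frame of tray_b between -0.067 and 0.037 m and y of foot_5 in the frame of tray_b between -0.009 and 0.009 m and z of foot_5_head in the frame of block_b between 0.057 and 0.063 m) or (x of foot_5 in the frame of tray_c between -0.067 and 0.037 m and y of foot_5 in the frame of tray_c between -0.009 and 0.009 m and z of foot_5_head in the frame of block_c between 0.043 and 0.049 m)) and ((x of foot_6 in the frame of tray_a between -0.067 and 0.037 m and y of foot_6 in the frame of tray_a between -0.009 and 0.009 m and z of foot_6_head in the frame of block_a between 0.05 and 0.056 m) or (x of foot_6 in the frame of tray_b between -0.067 and 0.037 m and y of foot_6 in the frame of tray_b between -0.009 and 0.009 m and z of foot_6_head in the frame of block_b between 0.057 and 0.063 m) or (x of foot_6 in the frame of tray_c between -0.067 and 0.037 m and y of foot_6 in the frame of tray_c between -0.009 and 0.009 m and z of foot_6_head in the frame of block_c between 0.043 and 0.049 m))), for 0.2 s.
At the end, for the whole second after the job is handed in: The stick leans at rest, lower end within 16 mm of batten and base, upper end over 15 mm above the upright board's edge, middle within 60 mm of the rest's. Each foot present stands still, upright (0.1 rad), on the floor (4 mm) inside the rims of the tray whose block has its height (all of step 1 and all of step 2); the robot touches nothing.
It fails at once if the bowl is moved by more than 25 mm (distance of bowl from where it was at the start of the episode above 0.025 m).
It fails at once if the mallet is moved by more than 25 mm (distance of mallet from where it was at the start of the episode above 0.025 m).
It fails at once if the brush is moved by more than 25 mm (distance of brush from where it was at the start of the episode above 0.025 m).
Of foot_1, foot_2, foot_3, foot_4, foot_5, foot_6 only 3 to 5 are there at a start; the rules pass over those that are not, and their reading is None.
At some moment in a run one of foot_1, foot_2, foot_3, foot_4, foot_5, foot_6 may be knocked a few centimetres aside while the robot is not near it.
Once in a run the grip may slacken for a moment while it holds something.
It also fails if it takes over 210 s, if anything falls off the work surface, if the arm or the gripper's body presses on something with over 40 N, if the wrist force passes 120 N, or if a joint passes its speed limit or range.

## Robot

A 7-joint arm with a two-finger parallel gripper is mounted at the origin on the work surface. World frame = base frame: x ahead of the robot, y to its left, z up, the work surface at z = 0. Lengths are in mm, angles in rad, forces in N, time in s.
With the tool pointing down it reaches from about 400 to 900 mm from the base axis. Payload 5.5 kg.
Tool frame: the origin (TCP) lies on the centre line of the jaws, within the pads' length; the fingertips stand 22 mm ahead of it and the grasp point (between the pads) lies 3 mm ahead of it; z points along the fingers, y is the line along which they close (so a half turn about z gives the same grasp; the last joint's range is limited). The gripper opens to 92 mm and grips with 3 to 60 N. Pads are 19 mm wide; open, the fingers measure 130 mm over their backs; the gripper's body (75 mm by 190 mm) begins 47 mm behind the grasp point.
Start: joints at [-1.033, 0.501, -0.427, 1.55, 0.221, 1.138, -0.21], TCP at [176.342, 625.623, 210.829] pointing down, gripper open.
Joint ranges: [-2.88, 2.88], [-0.31, 2.03], [-1.54, 1.56], [0.2, 2.42], [-1.41, 4.55], [0.19, 2.02], [-2.57, 2.57]. Speed limits (rad/s): [2.57, 2.57, 3.14, 3.14, 3.14, 3.14, 3.14].

## Interface

Orientations are given as a 3x3 rotation matrix whose columns are the frame's x, y, z axes.
In Python, from cell import bot gives the robot as it stands.
- The arm moves only by the shell command python3 -m inch 'ROWS' [OPENING] [FORCE]. ROWS is a JSON list of rows, 1 to 8 of them, each of 6 numbers: dx, dy, dz in mm, then a rotation vector rx, ry, rz in rad; each row is the pose to reach, as a shift and turn from the pose commanded when the command began, along the tool's axes at that moment; what a row does not reach only later rows make up. A row lasts 1/8 s, in which the tool goes at most 62.5 mm and 0.188 rad, less where a joint would pass 70% of its speed; a pose out of reach is approached as far as the arm can. OPENING is the finger opening in mm, set as the command begins (- or left out keeps the last). The fingers move at their own pace and stop on an object; FORCE is the grip in N (left out, the last holds). Time passes only in rows, so rows that do not move let the fingers close. It prints the time, the measured TCP pose, the force, the opening and the grip force at its end.
- bot.read_state(): the state, without advancing time (a new reading comes with each control period).
- bot.get_image(name): name is "scene" or "top"; returns a dict with "color" (400x640x3 uint8, red, green, blue), "range_z" (400x640 float32, mm along the optical axis (not along the pixel's ray), 0 where there is no reading), "vertical_fov" (degrees; the focal length in pixels is half the picture's height over the tangent of half this angle, whatever the lens; pixels are square), "cx", "cy" (the principal point, pixels), "world_from_camera" (4x4, takes a point from camera to world coordinates). Camera axes: x right, y down, z forward; pixel columns grow to the right and rows downward; lengths in mm; the calibration is good to about 2 mm. A picture is of the moment at which its call begins.
- bot.job_done(): hands the job in; it is judged then, once.
The state is a dict: "time": time; "joints": joint angles; "qd": joint speeds; "effort": joint torques, N m; "eef_pos": TCP position; "eef_rot": TCP orientation; "wrist_force": force on the tool from outside, world axes, zero at the start; "ft_torque": the same for the moment, N m; "width": finger opening in mm; "finger_force": force on a finger pad.
Only numpy, scipy, OpenCV 4.12 (cv2) and the standard library are available. Lean on these libraries where they do the work, as an engineer would, in place of code of your own. Each camera call takes 0.05 s, during which the arm holds its last target. There are 200 camera calls.

## Working session

There is one attempt and no reset: what is moved stays moved. The work goes in short steps, Python scripts to look and compute and a shell command to move; the robot and the scene stay as the last step left them, time stands still between calls to the robot, and variables do not carry over. Pictures are saved under pics/ and viewed, at most 14 in all, crops included, and the job is handed in when it is done.

```bash
ls; mkdir -p pics
cat > h.py <<'E'
import numpy as np, cv2
from cell import bot
def im(n):
    return bot.get_image(n)
def f(d): return 200/np.tan(np.radians(d["vertical_fov"])/2)
def cloud(d):
    z=d["range_z"].astype(float); v,u=np.mgrid[:400,:640]; F=f(d)
    P=np.stack([(u-d["cx"])/F*z,(v-d["cy"])/F*z,z],-1)
    T=d["world_from_camera"]; return P@T[:3,:3].T+T[:3,3]
def ray(d,u,v,h):
    T=d["world_from_camera"]; r=T[:3,:3]@np.array([(u-d["cx"])/f(d),(v-d["cy"])/f(d),1]); o=T[:3,3]
    return o+r*(h-o[2])/r[2]
E
python3 - <<'E'
from h import *
for n in("scene","top"):
    d=im(n); cv2.imwrite(f"pics/{n}0.png",d["color"][:,:,::-1]); print(n,d["world_from_camera"].round(3),f(d),d["cx"],d["cy"])
    np.savez(f"{n}0.npz",**d)
s=bot.read_state(); print(s)
E
```

```text
pics
scene [[-7.310000e-01  5.790000e-01 -3.620000e-01  1.007205e+03]
 [ 6.830000e-01  6.170000e-01 -3.910000e-01  4.254640e+02]
 [-3.000000e-03 -5.330000e-01 -8.460000e-01  1.105358e+03]
 [ 0.000000e+00  0.000000e+00  0.000000e+00  1.000000e+00]] 406.362517906702 325.22476604560586 203.06104130125524
top [[ 2.500000e-02 -9.900000e-01  1.370000e-01  3.892750e+02]
 [-1.000000e+00 -2.600000e-02 -1.000000e-03 -3.801700e+01]
 [ 5.000000e-03 -1.370000e-01 -9.910000e-01  1.402519e+03]
 [ 0.000000e+00  0.000000e+00  0.000000e+00  1.000000e+00]] 452.8815761549517 329.1944521860983 196.47050473594277
{'time': 0.1, 'joints': array([-1.03281517,  0.50177177, -0.42678983,  1.55132844,  0.22083859,
        1.13833534, -0.21030238]), 'qd': array([-2.00552026e-05, -1.97279767e-03,  1.74622977e-04, -2.05105317e-03,
       -1.41900134e-03,  2.18848133e-03, -3.28201980e-04]), 'effort': array([-1.15843708e-02, -5.67868459e+01, -5.83792225e+00, -2.79913795e+01,
       -6.89126900e-02,  2.40016967e-02,  2.43762327e-05]), 'eef_pos': array([176.2505433 , 624.958656  , 209.87655996]), 'eef_rot': array([[-9.62496338e-01,  2.71294208e-01, -5.00859699e-04],
       [ 2.71294670e-01,  9.62494818e-01, -1.71107471e-03],
       [ 1.78702069e-05, -1.78278371e-03, -9.99998411e-01]]), 'wrist_force': array([ 0.7451718 , -0.0222711 ,  0.02077623]), 'ft_torque': array([-0.05992854,  0.00917576, -0.03261731]), 'finger_force': 0.0, 'width': 91.90929701543395}
```

View pics/top0.png

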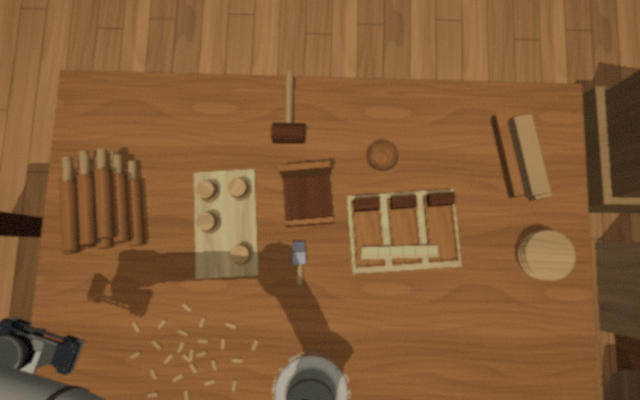

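View pics/scene0.png

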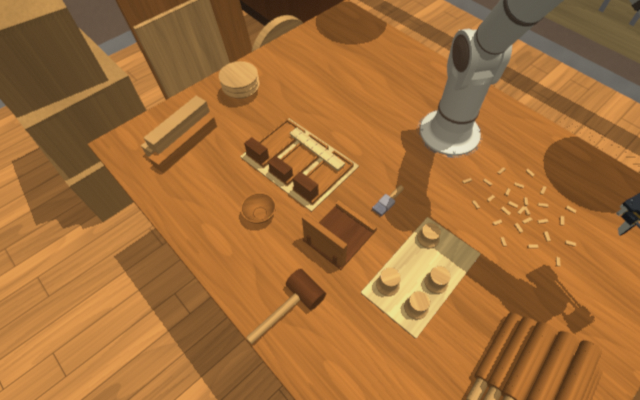

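The top view shows four feet at about (206,189), (238,187), (206,221) and (240,253). The rest is at (306,193), with its tall board on the far side. The trays are centred near (404,231), with blocks at the top (+x), and the stick lies at (400,253). The brush is at (299,255).

```bash
cat > m.py <<'E'
from h import *
d=dict(np.load("top0.npz")); P=cloud(d); Z=P[:,:,2]
hsv=cv2.cvtColor(d["color"],cv2.COLOR_RGB2HSV)
print("table z",np.median(Z[300:330,420:480]), "std",np.std(Z[300:330,420:480]))
def comps(m,amin=40):
    n,l,s,c=cv2.connectedComponentsWithStats(m.astype(np.uint8))
    for i in range(1,n):
        if s[i,4]>=amin:
            q=P[l==i]; (cx,cy),(w,h),a=cv2.minAreaRect(q[:,:2].astype(np.float32))
            print(s[i],c[i].round(1),"xy",round(cx,1),round(cy,1),"wh",round(w,1),round(h,1),"a",round(a,1),"z med",np.median(q[:,2]).round(1),"ctr",q.mean(0).round(1))
box=np.zeros((400,640),bool); 
b=box.copy(); b[165:285,190:262]=1; print("feet"); comps(b&(Z>40)&(Z<90))
b=box.copy(); b[185:280,340:470]=1; print("blocks"); comps(b&(Z>45)&(Z<100))
print("stick"); b[215:]=1; b[:230]=0; b[:, :345]=0;b[:,465:]=0;b[280:]=0; comps(b&(Z>32)&(Z<50))
b=box.copy(); b[150:235,270:342]=1; print("rest hi"); comps(b&(Z>80)); print("batten"); comps(b&(Z>18)&(Z<40))
comps(b&(Z>5)&(Z<18))
for u,v in [(225,175),(306,193),(306,222),(400,253),(404,225),(368,225),(300,255),(350,230)]: print(u,v,P[v,u].round(1))
for v in range(156,232,2): print(v,P[v,306].round(1),end=";")
E
python3 m.py
```

```text
table z -0.8373597092662521 std 87.38975598154553
feet
[228 178  20  19 280] [237.2 187.2] xy 595.9 236.2 wh 54.3 50.4 a 46.0 z med 72.2 ctr [594.3 234.6  70.8]
[196 181  20  18 275] [205.2 189.4] xy 586.7 332.7 wh 51.1 50.8 a 86.0 z med 65.7 ctr [586.2 331.1  64.3]
[196 213  21  18 284] [205.8 221.5] xy 490.4 325.0 wh 52.8 51.4 a 85.5 z med 65.7 ctr [490.4 323.   64.7]
[231 245  18  19 268] [239.4 254. ] xy 397.8 219.8 wh 52.9 51.2 a 8.8 z med 58.8 ctr [397.8 219.9  58.7]
blocks
[428 192  28  14 350] [441.2 198.5] xy 577.7 -374.7 wh 36.3 76.9 a 5.2 z med 73.3 ctr [ 576.2 -372.2   71.7]
[391 194  27  15 334] [403.7 201.1] xy 567.0 -262.6 wh 36.5 76.9 a 5.6 z med 66.5 ctr [ 566.1 -261.9   65.7]
[354 196  27  15 349] [366.9 203.3] xy 556.5 -152.0 wh 36.7 76.0 a 6.0 z med 80.4 ctr [ 555.1 -151.    78.8]
stick
[362 245  77  14 881] [400.  251.8] xy 416.6 -256.2 wh 36.0 229.7 a 2.9 z med 37.0 ctr [ 416.4 -256.1   37.2]
rest hi
[278 161  53  14 510] [304.3 167.4] xy 529.0 35.4 wh 149.0 278.3 a 89.6 z med 131.7 ctr [645.2  33.1 141.2]
batten
[282 173  49   5  68] [306.9 175.2] xy 643.2 33.0
[... 821 characters left out ...]
.6];174 [643.   32.3  52.6];176 [643.8  34.1  14.6];178 [638.1  34.1  11.3];180 [631.8  33.9  11.2];182 [626.1  33.9   7.4];184 [619.4  33.5   9.7];186 [613.9  33.6   4.6];188 [607.2  33.3   7.1];190 [601.2  33.2   5.2];192 [594.7  32.9   6.3];194 [588.   32.5   9.2];196 [582.   32.4   7.2];198 [576.3  32.4   2.9];200 [569.   31.9  10.4];202 [563.6  32.    3.9];204 [556.9  31.6   7.5];206 [550.7  31.4   7.3];208 [543.8  30.9  13.3];210 [537.8  30.8  11. ];212 [531.1  30.4  16.5];214 [525.   30.2  14.9];216 [519.8  30.5   4.7];218 [513.5  30.2   6.4];220 [505.9  29.2  22.8];222 [499.5  28.9  25.9];224 [494.7  29.5   9.8];226 [489.6  30.   -5.2];228 [482.9  29.5   1.1];230 [476.9  29.4  -1.8];
```

Run:
```python
import cv2
i=cv2.imread("pics/top0.png")[150:290,180:480]; cv2.imwrite("pics/c0.png",cv2.resize(i,None,fx=2.66,fy=2.66,interpolation=cv2.INTER_CUBIC))
```

```text
(no output)
```

View pics/c0.png

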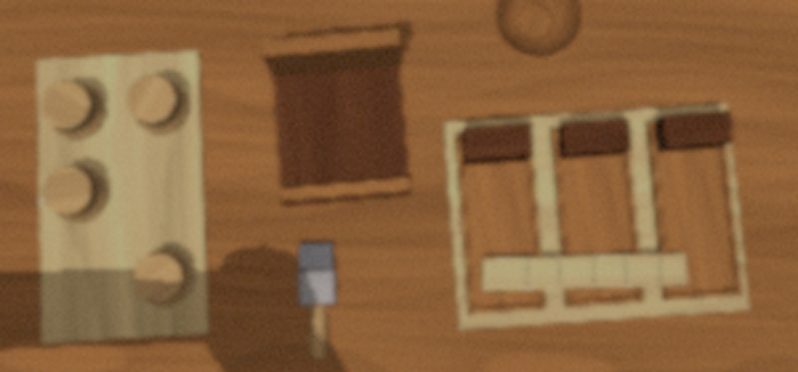

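The crop confirms the layout: feet at (70,105), (155,100), (72,190) and (162,277), and the stick at (585,272). The depths give block tops of 80.4, 66.5 and 73.3, so the trays are 66 at y=-152, 52 in the middle and 59 at y=-375. The feet tops are 72.2, 65.7, 65.7 and 58.8, so the feet are 66, 59, 59 and 52. I'll start with the stick.

```bash
cat > go.py <<'E'
# usage: go.py x y z yaw_deg_of_tool_y [tilt_deg]  -> delta in the tool's axes
import sys
from h import *
from scipy.spatial.transform import Rotation as Ro
a=[float(t) for t in sys.argv[1:]]; s=bot.read_state()
R=s["eef_rot"]; th=np.radians(a[3]); ph=np.radians(a[4] if len(a)>4 else 0)
y=np.array([np.cos(th),np.sin(th),0]); fx=np.array([np.sin(th),-np.cos(th),0])
z=np.sin(ph)*fx-np.cos(ph)*np.array([0,0,1]); T=np.c_[np.cross(y,z),y,z]
d=R.T@(np.array(a[:3])-s["eef_pos"]); r=Ro.from_matrix(R.T@T).as_rotvec()
print("d",d.round(1),"r",r.round(3),"rows",np.ceil(max(np.linalg.norm(d)/62.5,np.linalg.norm(r)/.188)),"at",s["eef_pos"].round(1),"t",s["time"],"w",round(s["width"],1),"F",s["wrist_force"].round(1))
E
python3 go.py 416.6 -256.2 210 2.9
```

```text
d [-470.4 -782.9    1.3] r [-2.000e-03  1.000e-03  1.245e+00] rows 15.0 at [176.3 625.  209.9] t 0.1 w 91.9 F [ 0.7 -0.   0. ]
```

```bash
python3 go.py 520 150 230 30
```

```text
d [-459.7 -363.9  -19.5] r [-0.002  0.001  0.772] rows 10.0 at [176.3 625.  209.9] t 0.1 w 91.9 F [ 0.7 -0.   0. ]
```

```bash
python3 -m inch '[[-460,-364,-20,0,0,0.77],[-460,-364,-20,0,0,0.77],[-460,-364,-20,0,0,0.77],[-460,-364,-20,0,0,0.77],[-460,-364,-20,0,0,0.77],[-460,-364,-20,0,0,0.77],[-460,-364,-20,0,0,0.77],[-460,-364,-20,0,0,0.77]]' 70; python3 go.py 416.6 -256.2 150 2.9
```

```text
time: 1.1
eef_pos: [470.1, 219.0, 227.8]
eef_rot: [[-0.502, 0.865, -0.0], [0.865, 0.502, 0.0], [0.0, -0.0, -1.0]]
wrist_force: [1.5, 0.1, -0.7]
width: 69.7
finger_force: 0.0
d [-384.1 -284.9   77.8] r [-0.    -0.     0.476] rows 8.0 at [470.1 219.  227.8] t 1.1 w 69.7 F [ 1.5  0.1 -0.7]
```

```bash
python3 -m inch '[[-384,-285,78,0,0,0.476],[-384,-285,78,0,0,0.476],[-384,-285,78,0,0,0.476],[-384,-285,78,0,0,0.476],[-384,-285,78,0,0,0.476],[-384,-285,78,0,0,0.476],[-384,-285,78,0,0,0.476],[-384,-285,78,0,0,0.476]]'; python3 go.py 416.6 -256.2 52 2.9
```

```text
time: 2.1
eef_pos: [414.6, -256.9, 149.4]
eef_rot: [[-0.048, 0.999, -0.0], [0.999, 0.048, -0.0], [-0.0, -0.0, -1.0]]
wrist_force: [0.2, 0.9, 0.3]
width: 69.9
finger_force: 0.0
d [ 0.7  2.1 97.4] r [-0.     0.    -0.002] rows 2.0 at [ 414.6 -256.9  149.4] t 2.1 w 69.9 F [0.2 0.9 0.3]
```

```bash
python3 -m inch '[[1,2,50,0,0,0],[1,2,90,0,0,0],[1,2,98,0,0,0],[1,2,98,0,0,0]]'; python3 -m inch '[[0,0,0,0,0,0],[0,0,0,0,0,0],[0,0,0,0,0,0],[0,0,0,0,0,0]]' 0 30
```

```text
time: 2.6
eef_pos: [417.6, -253.2, 52.0]
eef_rot: [[-0.05, 0.999, -0.001], [0.999, 0.05, 0.0], [0.0, -0.001, -1.0]]
wrist_force: [0.4, 0.9, 1.1]
width: 69.9
finger_force: 0.0
time: 3.1
eef_pos: [417.9, -253.3, 52.3]
eef_rot: [[-0.05, 0.999, 0.001], [0.999, 0.05, -0.0], [-0.0, 0.001, -1.0]]
wrist_force: [0.1, -0.1, -0.1]
width: 34.9
finger_force: 0.0
```

```bash
python3 -m inch '[[0,0,0,0,0,0],[0,0,0,0,0,0]]'
```

```text
time: 3.35
eef_pos: [417.6, -253.2, 51.8]
eef_rot: [[-0.05, 0.999, -0.0], [0.999, 0.05, 0.0], [0.0, -0.0, -1.0]]
wrist_force: [-0.2, 0.2, 0.6]
width: 14.4
finger_force: 0.0
```

```bash
python3 -m inch '[[0,0,-60,0,0,0],[0,0,-110,0,0,0]]' 70
python3 - <<'E'
from h import *
d=im("scene"); i=d["color"][80:260,200:420,::-1]; cv2.imwrite("pics/s1.png",cv2.resize(i,None,fx=3,fy=3))
np.savez("s1.npz",**d); P=cloud(d)
for u,v in [(315,147),(300,136),(330,155)]: print(P[v-1:v+2,u-1:u+2].reshape(-1,3).mean(0).round(1))
d=im("top"); np.savez("t1.npz",**d); P=cloud(d); print(np.median(P[249:256,365:385],axis=(0,1)),np.median(P[249:256,415:432],axis=(0,1)))
E
```

```text
time: 3.6
eef_pos: [417.2, -253.3, 162.8]
eef_rot: [[-0.05, 0.999, -0.002], [0.999, 0.05, 0.0], [0.0, -0.002, -1.0]]
wrist_force: [1.0, -0.5, 0.3]
width: 30.0
finger_force: 0.0
[ 421. -257.   37.]
[ 426.5 -328.1   38.5]
[ 407.5 -197.    36.7]
[ 413.97833019 -179.66170875   36.75714699] [ 405.74388968 -203.26097093  614.96900144]
```

View pics/s1.png

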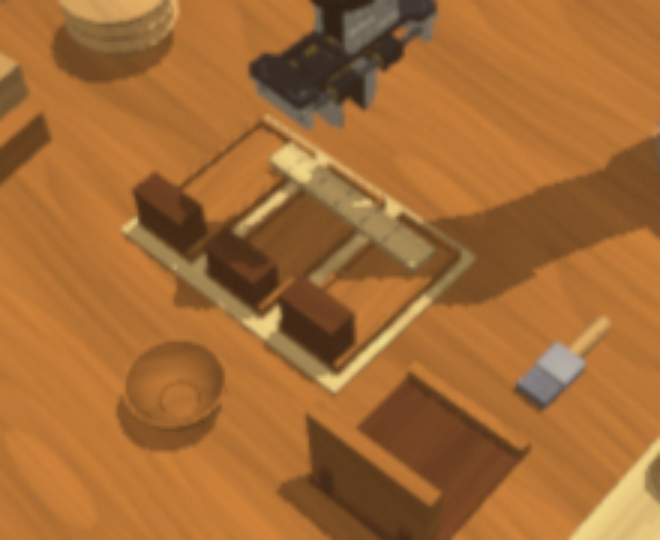

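The crop shows the stick still across the rims, from (290,160) to (430,260), with the gripper above at (330,90). The fingers closed over it without touching. I'll check the real fingertip height.

Run:
```python
from h import *
for n in("s1","t1"):
    d=dict(np.load(n+".npz")); P=cloud(d); q=P.reshape(-1,3)
    m=(abs(q[:,0]-417)<70)&(abs(q[:,1]+253)<110)&(q[:,2]>110)&(q[:,2]<220); g=q[m]
    print(n,len(g),np.percentile(g[:,2],[0,1,3,5,10,20]).round(1)); lo=g[g[:,2]<155]
    if len(lo): print(lo[:,:2].min(0),lo[:,:2].max(0),lo[np.argsort(lo[:,2])[:12]].round(0).tolist())
d=dict(np.load("t1.npz")); P=cloud(d)
b=np.zeros((400,640),bool); b[230:280,345:465]=1
m=b&(P[:,:,2]>32)&(P[:,:,2]<45); n,l,s,c=cv2.connectedComponentsWithStats(m.astype(np.uint8))
for i in range(1,n):
    if s[i,4]>30: q=P[l==i]; print(s[i],cv2.minAreaRect(q[:,:2].astype(np.float32)),np.median(q,0).round(1))
```

```text
s1 117 [177.8 178.5 180.6 181.9 184.8 188.5]Traceback (most recent call last):
  File "<stdin>", line 5, in <module>
    return _quantile_unchecked(
        a, q, axis, out, overwrite_input, method, keepdims, weights)
    return _ureduce(a,
                    func=_quantile_ureduce_func,
    ...<5 lines>...
                    overwrite_input=overwrite_input,
                    method=method)
    r = func(a, **kwargs)
    result = _quantile(arr,
                       quantiles=q,
    ...<2 lines>...
                       out=out,
                       weights=wgt)
    slices_having_nans = np.isnan(arr[-1, ...])
                                  ~~~^^^^^^^^^
IndexError: index -1 is out of bounds for axis 0 with size 0
```

```bash
python3 go.py 416 -256 60 2.9
python3 - <<'E'
from h import *
d=dict(np.load("s1.npz")); P=cloud(d)
for u,v in [(297,118),(312,118),(322,110),(290,112),(285,104),(300,105)]: print(u,v,d["color"][v,u],P[v,u].round(0), d["range_z"][v,u])
# project expected tips
T=np.linalg.inv(d["world_from_camera"])
for x in (417-15,417+15,417-46,417+46):
    for z in (141,163):
        c=T[:3,:3]@np.array([x,-253,z])+T[:3,3]; print(x,z,(c[:2]/c[2]*f(d)+[d["cx"],d["cy"]]).round(1))
E
```

```text
d [ 1.000e-01 -6.100e+00  1.069e+02] r [ 0.009  0.004 -0.001] rows 2.0 at [ 421.2 -255.4  167. ] t 3.7 w 37.9 F [ 0.8 -0.9 -0.1]
297 118 [116 105  87] [ 504. -234.  252.] 1162.4333
312 118 [112 103  88] [ 445. -239.  206.] 1224.0646
322 110 [109 100  85] [ 400. -243.  206.] 1242.4722
290 112 [113 104  88] [ 503. -266.  252.] 1175.072
285 104 [58 43 34] [ 513. -272.  285.] 1145.5537
300 105 [56 42 34] [ 487. -238.  288.] 1139.0295
402 141 [319.5 123.4]
402 163 [319.4 118.6]
432 141 [312.5 128.2]
432 163 [312.3 123.4]
371 141 [326.5 118.6]
371 163 [326.5 113.7]
463 141 [305.2 133.3]
463 163 [304.9 128.5]
```

```bash
python3 -m inch '[[0,0,0,0,0,0],[0,0,0,0,0,0],[0,0,0,0,0,0]]'
python3 - <<'E'
from h import *
d=im("scene"); i=d["color"][60:160,250:380,::-1]; cv2.imwrite("pics/s2.png",cv2.resize(i,None,fx=5,fy=5,interpolation=cv2.INTER_CUBIC))
np.savez("s2.npz",**d)
T=np.linalg.inv(d["world_from_camera"]); s=bot.read_state(); 
for k in(-22,0,47):
  for w in(-46,46):
    p=s["eef_pos"]+s["eef_rot"]@np.array([0,w,-k]); c=T[:3,:3]@p+T[:3,3]; print(k,w,p.round(),((c[:2]/c[2]*f(d)+[d["cx"],d["cy"]]-[250,60])*5).round(0))
E
```

```text
time: 4.08
eef_pos: [416.8, -252.8, 160.6]
eef_rot: [[-0.05, 0.999, -0.002], [0.999, 0.05, 0.001], [0.001, -0.002, -1.0]]
wrist_force: [-0.2, -0.7, -0.9]
width: 67.1
finger_force: 0.0
-22 -46 [ 371. -255.  139.] [380. 293.]
-22 46 [ 463. -251.  139.] [279. 371.]
0 -46 [ 371. -255.  161.] [380. 269.]
0 46 [ 463. -251.  161.] [277. 347.]
47 -46 [ 371. -255.  208.] [380. 214.]
47 46 [ 463. -251.  208.] [274. 293.]
```

View pics/s2.png

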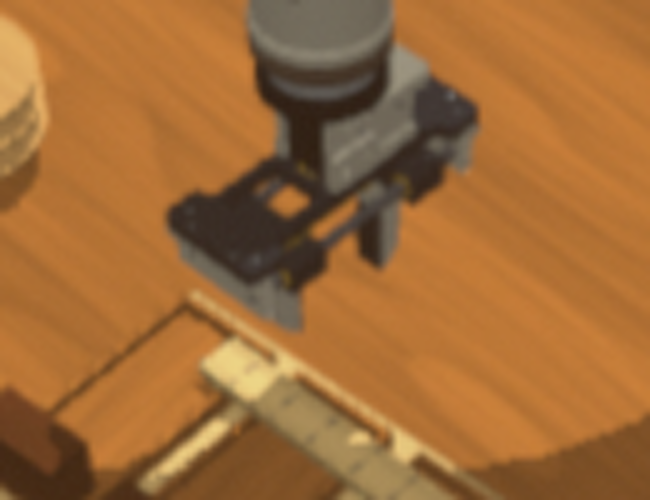

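The crop shows the two fingertips at about (285,328) and (378,268), while the stated geometry puts them near (280,370) and (378,292). The real tips are higher than the state says, so I'll measure them from the depth and from both views.

Run:
```python
from h import *
d=dict(np.load("s2.npz")); P=cloud(d)
for u0,v0 in [(285,322),(280,310),(290,300),(378,262),(380,250),(380,230),(375,210),(240,280)]:
    u,v=round(250+u0/5),round(60+v0/5); print(u,v,d["color"][v,u],P[v,u].round(0))
d=im("top"); np.savez("t2.npz",**d); P=cloud(d)
print(d["color"].shape); i=d["color"][180:330,340:480,::-1]; cv2.imwrite("pics/t2.png",cv2.resize(i,None,fx=4,fy=4,interpolation=cv2.INTER_CUBIC))
T=np.linalg.inv(d["world_from_camera"])
for p in ([463,-251,139],[371,-255,139],[417,-253,208]):
    c=T[:3,:3]@np.array(p)+T[:3,3]; print(((c[:2]/c[2]*f(d)+[d["cx"],d["cy"]]-[340,180])*4).round(0))
Z=P[:,:,2]; m=(Z>120)&(Z<320)
ys,xs=np.where(m[180:330,340:480]); q=P[180:330,340:480][m[180:330,340:480]]; print(q.min(0),q.max(0),len(q))
for v in range(200,300,5): print(v,[int(Z[v,u]) for u in range(380,430,4)])
```

```text
307 124 [114 103  88] [ 464. -240.  194.]
306 122 [113 104  89] [ 469. -239.  207.]
308 120 [112 103  87] [ 461. -238.  210.]
326 112 [103  83  63] [ 382. -244.  185.]
326 110 [90 80 67] [ 382. -244.  193.]
326 106 [89 79 67] [ 380. -246.  207.]
325 102 [72 61 53] [ 403. -225.  254.]
298 116 [84 74 62] [ 512. -218.  278.]
(400, 640, 3)
[257. 218.]
[262. 351.]
[277. 282.]
[ 349.54976966 -286.30906053  201.7507622 ] [ 511.68210224 -213.2633763   291.4378239 ] 725
200 [2, 6, 21, 68, 62, 65, 61, 62, 64, 65, 5, 24, 50]
205 [75, 5, 24, 72, 70, 68, 63, 69, 68, 64, 1, 23, 46]
210 [24, 1, 18, 10, 14, 9, 15, 17, 15, 23, 9, 14, 14]
215 [21, 7, 6, 16, 12, 284, 284, 280, 286, 287, 280, 280, 284]
220 [20, 9, 9, 15, 14, 279, 284, 283, 281, 282, 281, 285, 285]
225 [20, 6, 2, 15, 10, 264, 287, 265, 262, 263, 264, 558, 567]
230 [19, 5, 5, 27, 15, 263, 278, 264, 265, 261, 557, 569, 577]
235 [13, 5, -1, 22, 14, 262, 276, 268, 265, 551, 567, 574, 596]
240 [17, 7, 10, 21, 12, 20, 17, 350, 537, 560, 571, 597, 602]
245 [19, 11, 0, 26, 17, 16, 335, 389, 543, 567, 593, 609, 606]
250 [36, 38, 37, 39, 40, 38, 332, 391, 546, 589, 608, 607, 609]
255 [37, 36, 36, 36, 41, 38, 257, 540, 582, 607, 605, 612, 613]
260 [14, 24, 7, 10, 13, 14, 262, 575, 602, 612, 618, 621, 624]
265 [24, 23, -1, 5, 4, 9, 569, 602, 617, 625, 627, 631, 634]
270 [7, 8, 8, 7, 7, 259, 594, 619, 629, 633, 639, 639, 639]
275 [0, -3, 0, 0, -2, 251, 625, 634, 640, 648, 646, 646, 648]
280 [-1, 0, -5, -3, 0, 624, 638, 646, 650, 652, 657, 655, 654]
285 [0, 0, 0, 1, 0, 644, 652, 657, 662, 661, 663, 662, 663]
290 [0, 1, -5, -2, 646, 657, 665, 668, 671, 671, 670, 671, 667]
295 [-3, -5, 1402, 643, 663, 668, 673, 676, 677, 678, 677, 675, 673]
```

View pics/t2.png

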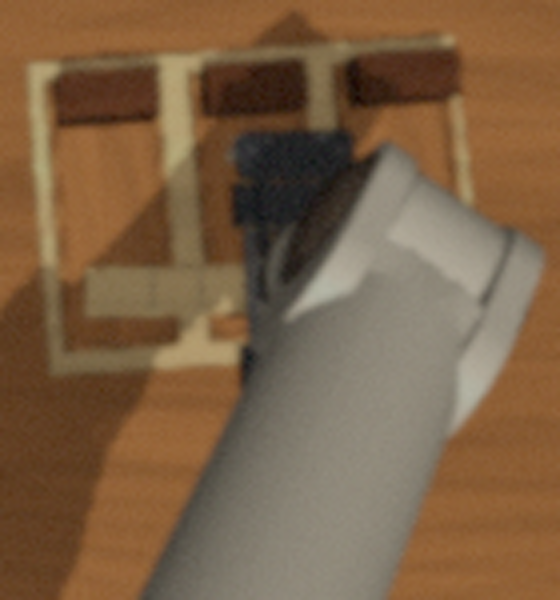

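The top crop shows the gripper at (290,170) to (290,330), correctly centred over the stick in xy. Depth puts the tips about 35–40 mm higher than reported, so I'll calibrate z by touching the stick top with closed fingers.

```bash
python3 -m inch '[[0,0,0,0,0,0],[0,0,60,0,0,0],[0,0,100,0,0,0],[0,0,112,0,0,0],[0,0,112,0,0,0],[0,0,112,0,0,0],[0,0,112,0,0,0],[0,0,112,0,0,0]]' 0 20 | grep -v rot;  python3 -m inch '[[0,0,2,0,0,0],[0,0,4,0,0,0],[0,0,6,0,0,0]]'| grep -v rot
```

```text
time: 5.18
eef_pos: [418.4, -253.5, 50.8]
wrist_force: [0.4, 0.2, 0.4]
width: 0.8
finger_force: 0.0
time: 5.55
eef_pos: [417.6, -253.2, 43.6]
wrist_force: [-0.2, -0.2, -1.2]
width: 0.5
finger_force: 0.0
```

```bash
python3 -m inch '[[0,0,2,0,0,0],[0,0,4,0,0,0],[0,0,6,0,0,0]]'| grep -E 'pos|force';python3 -m inch '[[0,0,2,0,0,0],[0,0,4,0,0,0],[0,0,4,0,0,0]]'| grep -E 'pos|wrist'; python3 -c "
from h import *
d=im('scene'); np.savez('s3.npz',**d); cv2.imwrite('pics/s3.png',cv2.resize(d['color'][80:180,260:380,::-1],None,fx=5,fy=5))"
```

```text
eef_pos: [417.6, -253.2, 37.6]
wrist_force: [0.4, 1.1, 0.1]
finger_force: 0.0
eef_pos: [417.5, -253.2, 33.7]
wrist_force: [0.6, -0.3, 0.3]
```

View pics/s3.png

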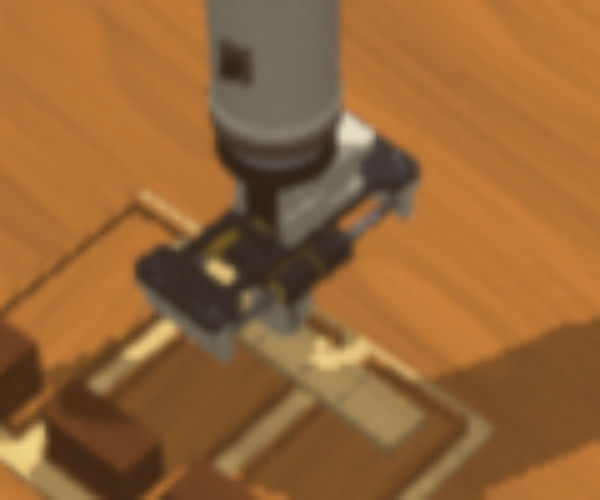

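The crop shows the closed fingers at (285,320) just above the stick, with the gripper body's end bracket at (225,345). There is no contact yet, so I continue down.

```bash
for k in 1 2; do python3 -m inch '[[0,0,2,0,0,0],[0,0,4,0,0,0],[0,0,4,0,0,0]]'| grep -E 'pos|wrist'; done
```

```text
eef_pos: [417.5, -253.1, 29.6]
wrist_force: [0.9, -0.3, -0.2]
eef_pos: [417.5, -253.1, 25.7]
wrist_force: [0.8, -0.2, -0.6]
```

```bash
python3 -m inch '[[0,0,2,0,0,0],[0,0,3,0,0,0],[0,0,3,0,0,0]]'| grep -E 'pos|wrist';python3 -m inch '[[0,0,2,0,0,0],[0,0,3,0,0,0],[0,0,3,0,0,0]]'| grep -E 'pos|wrist'
```

```text
eef_pos: [417.6, -253.2, 22.7]
wrist_force: [0.3, -0.3, 0.1]
eef_pos: [417.8, -253.3, 22.2]
wrist_force: [-7.8, 4.8, 30.2]
```

Contact at a reported TCP z of 22.2 on the 38 mm stick top, so the real tips are at z_TCP + 16. I'll grip at z_TCP = 12.

```bash
python3 -m inch '[[0,0,-12,0,0,0],[0,0,-12,0,0,0],[0,0,-12,0,0,0],[0,0,-12,0,0,0],[0,0,-12,0,0,0],[0,0,-12,0,0,0]]' 66| grep -E 'pos|wrist|width'; python3 go.py 416.6 -256 12 2.9
```

```text
eef_pos: [417.5, -253.2, 31.6]
wrist_force: [0.8, 0.4, 0.3]
width: 55.9
d [-2.8 -1.  19.6] r [-0.    -0.    -0.001] rows 1.0 at [ 417.5 -253.2   31.6] t 8.6 w 55.9 F [0.8 0.4 0.3]
```

```bash
python3 -m inch '[[-2,-1,10,0,0,0],[-2,-1,15,0,0,0],[-2,-1,19,0,0,0],[-2,-1,19,0,0,0]]'| grep -E 'pos|wrist|width'; python3 -m inch '[[0,0,0,0,0,0],[0,0,0,0,0,0],[0,0,0,0,0,0],[0,0,0,0,0,0],[0,0,0,0,0,0],[0,0,0,0,0,0]]' 0 30 | grep -vE 'rot'
```

```text
eef_pos: [416.4, -255.1, 12.3]
wrist_force: [-0.9, 0.3, 0.0]
width: 65.9
time: 9.85
eef_pos: [417.0, -255.3, 13.0]
wrist_force: [0.5, -0.6, 3.0]
width: 35.6
finger_force: 30.0
```

```bash
python3 -m inch '[[0,0,-20,0,0,0],[0,0,-70,0,0,0],[0,0,-130,0,0,0],[0,0,-190,0,0,0],[0,0,-230,0,0,0],[0,0,-230,0,0,0]]' | grep -vE 'rot'; python3 go.py 590 30 250 96.3 48
```

```text
time: 10.6
eef_pos: [418.7, -256.4, 246.2]
wrist_force: [-0.2, 0.1, -0.5]
width: 35.6
finger_force: 30.0
d [277.5 185.4  -3.4] r [-0.676 -0.632 -1.526] rows 10.0 at [ 418.7 -256.4  246.2] t 10.6 w 35.6 F [-0.2  0.1 -0.5]
```

```bash
python3 -m inch '[[278,185,-3,-0.676,-0.632,-1.526],[278,185,-3,-0.676,-0.632,-1.526],[278,185,-3,-0.676,-0.632,-1.526],[278,185,-3,-0.676,-0.632,-1.526],[278,185,-3,-0.676,-0.632,-1.526],[278,185,-3,-0.676,-0.632,-1.526],[278,185,-3,-0.676,-0.632,-1.526],[278,185,-3,-0.676,-0.632,-1.526]]'; python3 go.py 590 30 230 96.3 48
```

```text
time: 11.6
eef_pos: [585.1, 32.3, 244.1]
eef_rot: [[-0.741, 0.135, 0.658], [0.161, 0.987, -0.021], [-0.652, 0.09, -0.753]]
wrist_force: [20.9, 40.9, 6.7]
width: 35.3
finger_force: 30.0
d [ 5.2 -2.9 13.9] r [-0.108 -0.113 -0.238] rows 2.0 at [585.1  32.3 244.1] t 11.6 w 35.3 F [20.9 40.9  6.7]
```

```bash
python3 -m inch '[[5,-3,14,-0.108,-0.113,-0.238],[5,-3,14,-0.108,-0.113,-0.238],[5,-3,14,-0.108,-0.113,-0.238],[5,-3,14,-0.108,-0.113,-0.238]]'; python3 go.py 590 30 230 96.3 48
python3 - <<'E'
from h import *
d=im("scene"); np.savez("s4.npz",**d); cv2.imwrite('pics/s4.png',cv2.resize(d['color'][60:280,220:480,::-1],None,fx=3,fy=2.7))
d=im("top"); np.savez("t4.npz",**d)
E
```

```text
time: 12.1
eef_pos: [600.9, 2.6, 249.2]
eef_rot: [[-0.676, 0.058, 0.735], [0.019, 0.998, -0.061], [-0.737, -0.027, -0.676]]
wrist_force: [-0.6, -1.1, -1.1]
width: 35.5
finger_force: 30.0
d [22.1 27.2  3.3] r [-0.143 -0.012 -0.093] rows 1.0 at [600.9   2.6 249.2] t 12.1 w 35.5 F [-0.6 -1.1 -1.1]
```

View pics/s4.png

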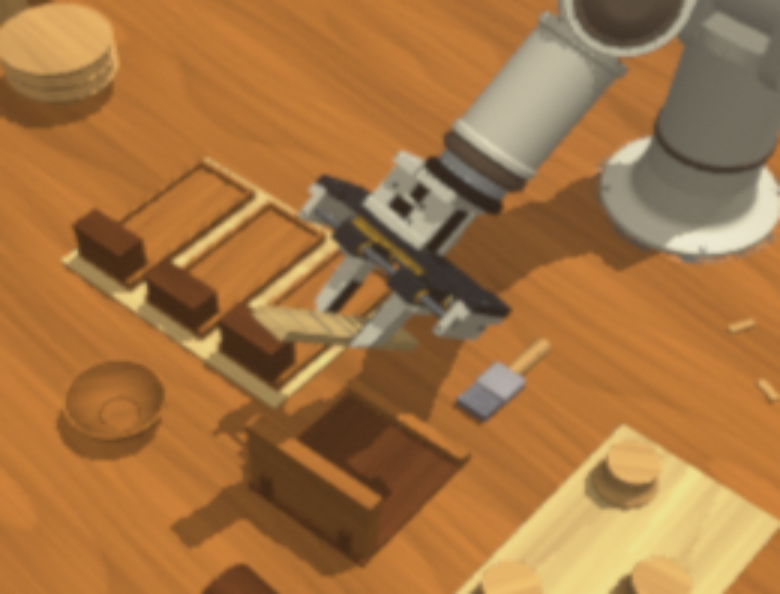

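The picture shows the stick held tilted between the fingers at (330,325), upper end towards (270,315), with the rest below at (350,460). The arm hadn't settled, so I'll finish the alignment and measure the stick's position.

```bash
python3 -m inch '[[0,0,0,0,0,0],[0,0,0,0,0,0],[0,0,0,0,0,0]]' | head -2; python3 go.py 590 30 230 96.3 48
```

```text
time: 12.58
eef_pos: [602.7, 1.5, 252.2]
d [25.6 28.2  3.7] r [-0.145 -0.007 -0.096] rows 1.0 at [602.7   1.5 252.2] t 12.575 w 35.6 F [-1.  -0.2 -0.5]
```

```bash
python3 -m inch '[[26,28,4,-0.145,-0.007,-0.096],[26,28,4,-0.145,-0.007,-0.096],[26,28,4,-0.145,-0.007,-0.096],[26,28,4,-0.145,-0.007,-0.096],[26,28,4,-0.145,-0.007,-0.096],[26,28,4,-0.145,-0.007,-0.096]]' | head -2; python3 go.py 590 30 230 96.3 48;  python3 - <<'E'
from h import *
s=bot.read_state(); R=s["eef_rot"]
for n in("scene","top"):
    d=im(n); np.savez("x4"+n+".npz",**d); P=cloud(d); C=d["color"].astype(int)
    q=(P-s["eef_pos"])@R; c=(P[:,:,2]>60)&(abs(q[:,:,0])<125)&(abs(q[:,:,1])<26)&(q[:,:,2]>-60)&(q[:,:,2]<40)
    hsv=cv2.cvtColor(d["color"],cv2.COLOR_RGB2HSV); m=c
    g=q[m]; print(n,len(g))
    for x in range(-120,121,20):
        w=m&(abs(q[:,:,0]-x)<10); 
        if w.sum()>3: print(x,w.sum(),"z",np.percentile(q[w][:,2],[10,50,90]).round(1),"y",np.percentile(q[w][:,1],[5,95]).round(1),C[w].mean(0).round(0))
E
```

```text
time: 13.32
eef_pos: [589.8, 28.8, 229.5]
d [-0.6  1.2 -0.1] r [-0.001 -0.001 -0.001] rows 1.0 at [589.8  28.8 229.5] t 13.325 w 35.8 F [-0.1 -0.6 -0.7]
scene 502
-120 73 z [-23.6 -18.9 -13.7] y [-14.6  17.7] [190. 158.  99.]
-100 47 z [-24.6 -24.  -15.9] y [-14.1  19. ] [175. 145.  91.]
-80 43 z [-24.9 -24.1 -18.2] y [-15.6  19.2] [169. 140.  89.]
-60 43 z [-24.8 -24.3 -17.9] y [-15.6  19.2] [172. 142.  89.]
-40 37 z [-24.9 -24.2 -17.3] y [-15.5  19.2] [166. 138.  89.]
-20 96 z [-55.  -28.7 -19.5] y [-24.6  25.1] [161. 145. 113.]
0 93 z [-53.5 -33.6 -23.9] y [-23.1  23.8] [130. 114.  87.]
20 20 z [-26.2 -24.5 -23.9] y [-18.3   7.2] [159. 134.  88.]
40 8 z [-24.9 -24.7 -23.9] y [-12.8   1. ] [135. 115.  79.]
60 10 z [-24.6 -23.8 -15.4] y [-13.6  18.8] [116.  95.  64.]
80 13 z [-24.8 -21.5 -16.5] y [ 2.7 19.5] [118.  96.  62.]
100 13 z [-24.9 -23.9 -15.4] y [10.7 18.5] [143. 115.  72.]
120 6 z [-24.8 -24.4 -16. ] y [ 3.5 18. ] [138. 105.  64.]
top 776
-120 39 z [-25.5 -20.9 -15.7] y [-17.7  13.9] [147. 123.  85.]
-100 107 z [-27.3 -25.2 -23. ] y [-18.6  14.4] [158. 135.  95.]
-80 96 z [-27.3 -25.2 -22.8] y [-18.4  13.9] [155. 133.  94.]
-60 93 z [-27.3 -25.3 -22.9] y [-17.7  14.2] [161. 138.  98.]
-40 86 z [-27.6 -25.3 -22.4] y [-19.   13.7] [156. 134.  96.]
-20 114 z [-34.9 -25.5 -23.2] y [-20.8  21.7] [154. 134.  99.]
0 129 z [-48.8 -25.9 -22.7] y [-21.9  22. ] [138. 121.  92.]
20 71 z [-28.4 -25.3 -23.2] y [-16.7  14.2] [126. 108.  77.]
40 38 z [-27.4 -24.7 -22.7] y [-17.6  13.9] [108.  92.  65.]
```

The stick's upper face is 25 mm behind the reported TCP along tool z, which matches the tool-length offset, and the stick is parallel to the tool. Now I lower it towards the rest.

```bash
python3 go.py 609.6 30.2 105 96.3 48
```

```text
d [79.5 -0.2 98. ] r [-0.002 -0.    -0.002] rows 3.0 at [590.1  28.3 229.6] t 13.425 w 35.5 F [ 0.9 -0.7 -1. ]
```

```bash
python3 -m inch '[[-13,0,14.5,0,0,0],[15,0,40,0,0,0],[50,0,72,0,0,0],[79.5,0,98,0,0,0],[79.5,0,98,0,0,0],[79.5,0,98,0,0,0],[79.5,0,98,0,0,0]]' | grep -E "pos|wrist"; python3 go.py 609.6 30.2 85 96.3 48
```

```text
eef_pos: [611.5, 31.9, 102.4]
wrist_force: [1.2, 0.8, -0.8]
d [14.2 -1.4 10.2] r [-0.    -0.006  0.001] rows 1.0 at [611.5  31.9 102.4] t 14.3 w 35.2 F [ 1.2  0.8 -0.8]
```

```bash
python3 -m inch '[[3,0,2.7,0,0,0],[6,0,5.4,0,0,0],[7.5,0,6.7,0,0,0],[7.5,0,6.7,0,0,0],[7.5,0,6.7,0,0,0]]' | grep -E "pos|wrist"; python3 go.py 609.6 30.2 85 96.3 48
```

```text
eef_pos: [612.0, 30.8, 94.8]
wrist_force: [0.3, 0.0, -0.1]
d [ 9.  -0.3  4.8] r [-0.001 -0.002  0.   ] rows 1.0 at [612.   30.8  94.8] t 14.925 w 35.4 F [ 0.3  0.  -0.1]
```

```bash
python3 -m inch '[[3,0,0,0,0,0],[5,0,1.5,0,0,0],[7,0,3,0,0,0],[7,0,3,0,0,0]]' | grep -E "pos|wrist"; python3 -m inch '[[1,0,0.9,0,0,0],[1.5,0,1.3,0,0,0],[1.5,0,1.3,0,0,0]]' | grep -E "pos|wrist"
```

```text
eef_pos: [611.6, 30.3, 87.5]
wrist_force: [0.3, 0.2, -0.1]
eef_pos: [612.4, 30.5, 86.6]
wrist_force: [2.8, 0.2, 5.8]
```

```bash
python3 -m inch '[[1,0,-1.2,0,0,0],[2.5,0,-2.8,0,0,0],[2.5,0,-2.8,0,0,0],[2.5,0,-2.8,0,0,0]]' | grep -E "pos|wrist"; python3 -m inch '[[0,0,0,0,0,0],[0,0,0,0,0,0],[0,0,0,0,0,0],[0,0,0,0,0,0]]' 60| grep -E "pos|wrist|width"
```

```text
eef_pos: [611.9, 30.4, 86.9]
wrist_force: [3.8, 1.0, 6.1]
eef_pos: [610.3, 30.2, 85.1]
wrist_force: [0.0, -0.1, -1.1]
width: 59.9
```

Released. I'll back away along the tool axis and check.

```bash
python3 -m inch '[[0,0,-20,0,0,0],[0,0,-70,0,0,0],[0,0,-120,0,0,0],[0,0,-120,0,0,0],[0,0,-120,0,0,0]]' | grep -E "pos|wrist"
python3 - <<'E'
from h import *
d=im("scene"); np.savez("s5.npz",**d); P=cloud(d)
cv2.imwrite('pics/s5.png',cv2.resize(d['color'][140:280,270:450,::-1],None,fx=4,fy=4))
ax=np.array([np.cos(.11),np.sin(.11),0]); ay=np.array([-ax[1],ax[0],0]); q=P-np.array([511,19.3,10]); X=q@ax; Y=q@ay; Z=q[:,:,2]
hsv=cv2.cvtColor(d["color"],cv2.COLOR_RGB2HSV)
print(bot.read_state()["eef_pos"])
m=(abs(Y)<70)&(X>-10)&(X<200)&(Z>4)&(abs(Z-X)<30)
for x in range(0,190,12):
    w=m&(abs(X-x)<6); 
    if w.sum(): print(x,w.sum(),"z",np.median(Z[w]).round(1),Z[w].max().round(1),"y",np.percentile(Y[w],[5,95]).round(0),d["color"][w].mean(0).round(0))
E
```

```text
eef_pos: [578.4, 16.6, 186.1]
wrist_force: [0.6, -1.3, 0.7]
[578.3235822   16.88509569 186.03209849]
0 176 z 14.1 21.7 y [-62.  62.] [141.  92.  46.]
12 24 z 16.7 24.0 y [-14.  19.] [174. 142.  89.]
24 33 z 27.8 37.0 y [-31.  18.] [137. 111.  69.]
36 24 z 41.8 49.8 y [-14.  19.] [133. 110.  71.]
48 31 z 51.1 60.5 y [-14.  19.] [137. 112.  71.]
60 28 z 65.7 72.1 y [-15.  19.] [129. 107.  69.]
72 31 z 77.5 83.6 y [-14.  19.] [138. 115.  72.]
84 32 z 88.5 94.8 y [-14.  19.] [159. 132.  84.]
96 32 z 102.1 108.6 y [-15.  18.] [186. 155.  99.]
108 34 z 114.3 121.2 y [-14.  19.] [182. 151.  96.]
120 35 z 125.7 133.0 y [-13.  19.] [177. 148.  94.]
132 65 z 131.9 143.6 y [-56.  54.] [176. 133.  77.]
144 173 z 125.1 155.9 y [-64.  64.] [181. 123.  63.]
156 75 z 154.3 168.7 y [-55.  53.] [167. 125.  72.]
168 63 z 166.8 171.8 y [-14.  18.] [180. 149.  94.]
```

View pics/s5.png

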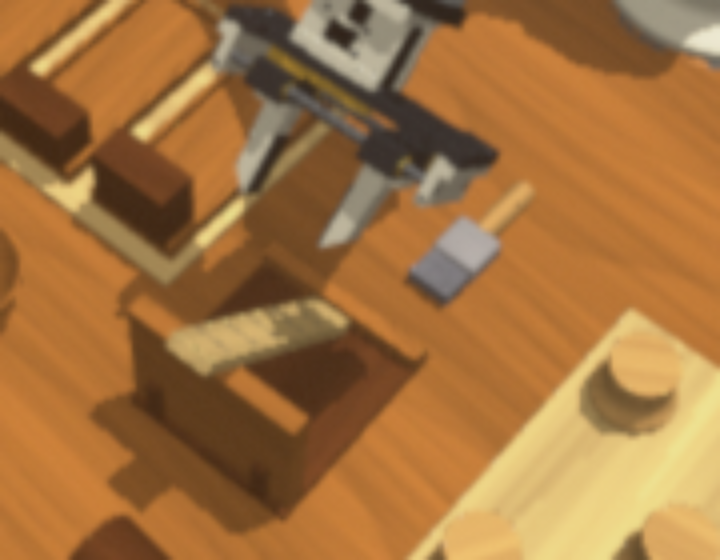

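The crop shows the stick leaning properly: foot at the batten (340,315), back over the board's edge, upper end at (190,355). The feet come next. I'll re-measure them from both cameras and check the joints.

```bash
cat > feet.py <<'E'
from h import *
for n in("top","scene"):
    d=im(n); P=cloud(d); X,Y,Z=P[:,:,0],P[:,:,1],P[:,:,2]
    for nm,B in(("carry",(340,660,170,400)),("trays",(370,600,-430,-100))):
        m=(X>B[0])&(X<B[1])&(Y>B[2])&(Y<B[3])&(Z>52)&(Z<95)
        m=cv2.morphologyEx(m.astype(np.uint8),cv2.MORPH_OPEN,np.ones((3,3),np.uint8))
        k,l,s,c=cv2.connectedComponentsWithStats(m)
        for i in range(1,k):
            if s[i,4]>60:
                q=P[l==i]; t=np.median(q[q[:,2]>np.median(q[:,2])-4][:,2]); top=q[abs(q[:,2]-t)<6]
                (cx,cy),r=cv2.minEnclosingCircle(top[:,:2].astype(np.float32)); lo,hi=np.percentile(top[:,:2],[1,99],axis=0); print(n,nm,"mid",((lo+hi)/2).round(1),"circ",round(cx,1),round(cy,1),round(r,1),"ztop",t.round(1),len(top))
s=bot.read_state(); print(s["joints"].round(2),s["eef_pos"].round(1),s["time"])
E
python3 feet.py
```

```text
top carry mid [596.1 236.2] circ 595.4 236.5 27.6 ztop 72.5 252
top carry mid [587.2 333. ] circ 586.6 332.6 27.0 ztop 65.9 241
top carry mid [490.2 323.9] circ 490.7 324.6 27.4 ztop 65.6 254
top carry mid [398.4 219.7] circ 398.0 220.2 26.7 ztop 59.0 258
top trays mid [ 577.5 -374.9] circ 577.6 -374.5 41.3 ztop 74.2 303
top trays mid [ 566.6 -263.6] circ 567.0 -263.4 40.6 ztop 67.1 301
top trays mid [ 557.3 -152.6] circ 557.4 -151.3 40.4 ztop 80.9 307
scene carry mid [400.5 224. ] circ 400.3 223.5 27.2 ztop 59.3 245
scene carry mid [493.6 328.7] circ 493.6 328.2 27.8 ztop 66.7 300
scene carry mid [597.7 240.1] circ 597.6 239.7 27.1 ztop 73.6 306
scene carry mid [589.4 336.5] circ 589.4 336.6 26.9 ztop 66.5 327
scene trays mid [ 580.7 -370.6] circ 577.2 -370.5 40.6 ztop 73.9 200
scene trays mid [ 570.6 -259.3] circ 569.4 -259.0 40.9 ztop 67.3 228
scene trays mid [ 560.2 -147.3] circ 561.8 -147.0 39.9 ztop 81.2 258
[ 1.26  0.64 -1.53  2.42  1.97  0.58 -0.07] [578.4  17.2 184.9] 17.575
```

Both cameras agree on the heights: feet 66, 59, 59 and 52, and blocks 66, 52 and 59. I use the mean xy and pick the 66 foot first.

```bash
python3 go.py 597 238 160 95 0
```

```text
d [-13.3 217.2  48.8] r [0.013 0.781 0.026] rows 5.0 at [578.4  17.2 184.9] t 17.575 w 59.9 F [-0.3  0.1 -0.4]
```

```bash
python3 -m inch '[[-13,60,10,0,0.18,0],[-13,120,30,0,0.36,0],[-13,180,40,0,0.54,0],[-13,217,49,0.013,0.78,0.026],[-13,217,49,0.013,0.78,0.026],[-13,217,49,0.013,0.78,0.026],[-13,217,49,0.013,0.78,0.026],[-13,217,49,0.013,0.78,0.026]]' 78 | grep -E "pos|wrist|width";python3 go.py 597.3 238.1 38 95; python3 -c "
from cell import bot; print(bot.read_state()['joints'].round(2))"
```

```text
eef_pos: [595.8, 237.5, 158.3]
wrist_force: [-0.5, 0.1, -0.7]
width: 77.7
d [ -1.8   0.2 120.3] r [ 0.003 -0.002 -0.   ] rows 2.0 at [595.8 237.5 158.3] t 18.575 w 77.7 F [-0.5  0.1 -0.7]
[ 0.35  0.86 -1.23  1.61  0.84  1.29  0.63]
```

```bash
python3 -m inch '[[-1,0,50,0,0,0],[-1,0,100,0,0,0],[-1,0,120,0,0,0],[-1,0,120,0,0,0]]' | grep -E "pos|wrist"; python3 -m inch '[[0,0,0,0,0,0],[0,0,0,0,0,0],[0,0,0,0,0,0],[0,0,0,0,0,0]]' 0 35 | grep -E "pos|wrist|width|finger"; python3 -m inch '[[0,0,-40,0,0,0],[0,0,-90,0,0,0],[0,0,-130,0,0,0],[0,0,-130,0,0,0],[0,0,-130,0,0,0]]' | grep -E "pos|wrist|width|finger"; python3 go.py 454.4 -159 170 95.2;python3 -c "
from cell import bot; print(bot.read_state()['joints'].round(2))"
```

```text
eef_pos: [597.2, 237.6, 39.6]
wrist_force: [0.9, -0.5, 0.5]
eef_pos: [598.5, 239.8, 41.5]
wrist_force: [-0.1, -0.8, 6.2]
width: 53.1
finger_force: 35.0
eef_pos: [597.5, 238.3, 169.2]
wrist_force: [-1.4, 0.5, -1.8]
width: 53.0
finger_force: 35.0
d [ 177.2 -383.3   -1.6] r [ 0.003 -0.001 -0.003] rows 7.0 at [597.5 238.3 169.2] t 20.2 w 53.0 F [-1.4  0.5 -1.8]
[ 0.35  0.85 -1.24  1.59  0.83  1.31  0.64]
```

```bash
python3 -m inch '[[177,-383,-2,0,0,0],[177,-383,-2,0,0,0],[177,-383,-2,0,0,0],[177,-383,-2,0,0,0],[177,-383,-2,0,0,0],[177,-383,-2,0,0,0],[177,-383,-2,0,0,0],[177,-383,-2,0,0,0]]' | grep -E "pos|wrist|width|finger"; python3 -m inch '[[0,0,0,0,0,0],[0,0,0,0,0,0],[0,0,0,0,0,0]]' >/dev/null;  python3 go.py 454.4 -159 57 95.2
```

```text
eef_pos: [452.1, -162.6, 168.5]
wrist_force: [0.3, -0.3, -1.7]
width: 53.5
finger_force: 35.0
d [  1.   -2.6 113.6] r [ 0.004  0.    -0.001] rows 2.0 at [ 455.2 -156.7  170.7] t 21.575 w 53.1 F [ 0.2 -0.6 -1. ]
```

```bash
python3 -m inch '[[1,-2.5,50,0,0,0],[1,-2.5,100,0,0,0],[1,-2.5,112,0,0,0],[1,-2.5,112,0,0,0],[1,-2.5,112,0,0,0]]' | grep -E "pos|wrist|width"; python3 -m inch '[[0,0,2,0,0,0],[0,0,4,0,0,0],[0,0,6,0,0,0],[0,0,6,0,0,0]]' | grep -E "pos|wrist"
```

```text
eef_pos: [455.7, -160.1, 60.4]
wrist_force: [0.3, -0.1, -1.0]
width: 53.0
eef_pos: [453.9, -160.3, 52.6]
wrist_force: [-0.0, -0.9, -1.5]
```

```bash
python3 -m inch '[[0,0,1.5,0,0,0],[0,0,3,0,0,0],[0,0,3,0,0,0]]' | grep -E "pos|wrist"; python3 -m inch '[[0,0,1,0,0,0],[0,0,1,0,0,0]]' | grep -E "pos|wrist"
```

```text
eef_pos: [454.0, -160.2, 49.5]
wrist_force: [-0.4, -0.3, -1.3]
eef_pos: [454.0, -160.2, 49.4]
wrist_force: [-4.1, -0.4, 9.0]
```

Contact came at z = 49.4, and 49.5 was expected for the floor. I release and fetch the next foot.

```bash
python3 -m inch '[[0,0,0,0,0,0],[0,0,0,0,0,0],[0,0,0,0,0,0],[0,0,-60,0,0,0],[0,0,-120,0,0,0],[0,0,-120,0,0,0],[0,0,-120,0,0,0],[0,0,-120,0,0,0]]' 78 | grep -E "pos|wrist|width"; python3 feet.py; python3 go.py 588.2 334.7 150 95.2
```

```text
eef_pos: [453.0, -160.6, 167.3]
wrist_force: [0.2, 0.3, -0.1]
width: 78.2
top carry mid [587. 333.] circ 587.9 332.9 27.8 ztop 65.7 244
top carry mid [490.5 324.1] circ 490.9 325.4 27.4 ztop 65.8 247
top carry mid [397.7 219.7] circ 398.2 219.7 26.5 ztop 59.1 247
top trays mid [ 577.7 -374.4] circ 577.1 -374.6 41.1 ztop 73.6 301
top trays mid [ 573.5 -242. ] circ 574.9 -242.6 19.4 ztop 66.4 65
top trays mid [ 557.1 -152.7] circ 556.1 -151.5 41.0 ztop 81.1 315
scene carry mid [399.7 223.9] circ 399.3 224.5 27.9 ztop 59.8 245
scene carry mid [493.6 328.1] circ 492.5 328.5 27.9 ztop 66.6 300
scene carry mid [590.1 336.6] circ 589.0 336.5 27.4 ztop 66.5 330
scene trays mid [ 580.7 -369.3] circ 585.3 -369.3 41.8 ztop 74.2 199
scene trays mid [ 454.5 -158.1] circ 454.3 -158.3 27.9 ztop 81.4 188
scene trays mid [ 569.7 -259.3] circ 569.3 -260.1 41.2 ztop 67.2 230
scene trays mid [ 560.1 -147.7] circ 560.5 -148.3 40.4 ztop 81.1 252
[ 1.37  0.71 -1.46  1.99  0.77  1.19  1.25] [ 453.3 -160.5  167.6] 24.425
d [-177.7  481.4   19.6] r [ 0.005 -0.002 -0.003] rows 9.0 at [ 453.3 -160.5  167.6] t 24.425 w 78.2 F [0.6 0.2 0.1]
```

```bash
python3 -m inch '[[-178,481,20,0,0,0],[-178,481,20,0,0,0],[-178,481,20,0,0,0],[-178,481,20,0,0,0],[-178,481,20,0,0,0],[-178,481,20,0,0,0],[-178,481,20,0,0,0],[-178,481,20,0,0,0]]' | grep -E "pos"; python3 -m inch '[[0,0,0,0,0,0],[0,0,0,0,0,0],[0,0,0,0,0,0]]' >/dev/null;  python3 go.py 588.2 334.7 32 95.2
```

```text
eef_pos: [586.0, 323.0, 149.5]
d [ -3.1  15.3 118.2] r [ 0.002 -0.001 -0.006] rows 2.0 at [586.4 319.  150.2] t 25.8 w 78.4 F [-0.5 -0.4  0.3]
```

```bash
python3 -m inch '[[-3,15,20,0,0,0],[-3,15,70,0,0,0],[-3,15,110,0,0,0],[-3,15,118,0,0,0],[-3,15,118,0,0,0],[-3,15,118,0,0,0]]' | grep -E "pos|wrist"; python3 -m inch '[[0,0,0,0,0,0],[0,0,0,0,0,0],[0,0,0,0,0,0],[0,0,0,0,0,0],[0,0,0,0,0,0]]' 0 35 | grep -E "pos|wrist|width|finger"; python3 -m inch '[[0,0,-40,0,0,0],[0,0,-90,0,0,0],[0,0,-140,0,0,0],[0,0,-140,0,0,0],[0,0,-140,0,0,0],[0,0,-140,0,0,0]]' | grep -E "pos|wrist|width|finger"; python3 go.py 507.8 -379.5 170 95.2
```

```text
eef_pos: [588.9, 337.5, 35.3]
wrist_force: [0.2, -0.4, 0.1]
eef_pos: [587.9, 337.0, 33.5]
wrist_force: [-0.4, -1.5, 3.9]
width: 53.2
finger_force: 35.0
eef_pos: [587.0, 335.5, 170.9]
wrist_force: [-0.0, 0.3, -1.2]
width: 53.1
finger_force: 35.0
d [ 1.412e+02 -7.053e+02 -2.000e-01] r [ 0.002 -0.002 -0.003] rows 12.0 at [587.  335.5 170.9] t 27.925 w 53.1 F [-0.   0.3 -1.2]
```

```bash
python3 -m inch '[[141,-705,-10,0,0,0],[141,-705,-10,0,0,0],[141,-705,-10,0,0,0],[141,-705,-10,0,0,0],[141,-705,-10,0,0,0],[141,-705,-10,0,0,0],[141,-705,-10,0,0,0],[141,-705,-10,0,0,0]]' | grep -E "pos|width"; python3 go.py 507.8 -379.5 170 95.2
```

```text
eef_pos: [531.6, -162.6, 177.0]
width: 53.2
d [  42.5 -214.     6. ] r [ 0.005 -0.001 -0.004] rows 4.0 at [ 531.6 -162.6  177. ] t 28.925 w 53.2 F [ 1.9 -0.4 -0.7]
```

```bash
python3 -m inch '[[42,-205,6,0,0,0],[42,-205,6,0,0,0],[42,-205,6,0,0,0],[42,-205,6,0,0,0],[42,-205,6,0,0,0],[42,-205,6,0,0,0],[42,-205,6,0,0,0]]' | grep -E "pos|width"; python3 go.py 507.8 -379.5 46 95.2
```

```text
eef_pos: [509.6, -365.8, 171.6]
width: 52.5
d [  3.1 -14.  125.6] r [0.004 0.    0.001] rows 3.0 at [ 509.6 -365.8  171.6] t 29.8 w 52.5 F [-0.4  0.4 -0.7]
```

```bash
python3 -m inch '[[3,-14,0,0,0,0],[3,-14,50,0,0,0],[3,-14,95,0,0,0],[3,-14,115,0,0,0],[3,-14,115,0,0,0],[3,-14,115,0,0,0]]' | grep -E "pos|width"; python3 go.py 507.8 -379.5 45 95.2
```

```text
eef_pos: [508.4, -382.6, 58.3]
width: 53.1
d [ 0.4  3.1 13.3] r [ 0.002  0.003 -0.003] rows 1.0 at [ 508.4 -382.6   58.3] t 30.55 w 53.1 F [ 0.5  1.2 -0.5]
```

```bash
python3 -m inch '[[0,2.5,3,0,0,0],[0,2.5,9,0,0,0],[0,2.5,13,0,0,0],[0,2.5,13,0,0,0]]' | grep -E "pos|wrist"; python3 -m inch '[[0,0,2,0,0,0],[0,0,3,0,0,0],[0,0,3,0,0,0]]' | grep -E "pos|wrist"
```

```text
eef_pos: [506.4, -379.6, 42.9]
wrist_force: [0.1, -0.5, -1.0]
eef_pos: [506.9, -379.6, 41.4]
wrist_force: [-3.1, 0.2, 6.2]
```

Contact at 41.4, as expected. I release and fetch the second 59.

```bash
python3 -m inch '[[0,0,0,0,0,0],[0,0,0,0,0,0],[0,0,0,0,0,0],[0,0,-60,0,0,0],[0,0,-120,0,0,0],[0,0,-130,0,0,0],[0,0,-130,0,0,0],[0,0,-130,0,0,0]]' 78 | grep -E "pos|wrist|width"; python3 feet.py; python3 go.py 492.2 326.4 160 95.2
```

```text
eef_pos: [505.6, -380.0, 168.3]
wrist_force: [0.1, 0.0, 0.4]
width: 78.2
top carry mid [490.4 324.3] circ 490.8 325.5 27.6 ztop 65.7 256
top carry mid [398.4 220. ] circ 397.9 220.2 26.6 ztop 59.2 253
top trays mid [ 579.3 -374.5] circ 577.4 -374.1 40.8 ztop 74.0 281
top trays mid [ 566.6 -263.7] circ 568.0 -262.9 41.0 ztop 66.8 291
top trays mid [ 557.1 -152.5] circ 557.1 -151.2 40.5 ztop 81.0 309
top trays mid [ 450.6 -162.8] circ 450.7 -162.4 26.8 ztop 81.2 263
scene carry mid [400.6 223.9] circ 399.4 223.9 28.3 ztop 59.6 244
scene carry mid [493.8 328.1] circ 492.5 327.9 28.3 ztop 66.5 298
scene trays mid [ 509.2 -376.6] circ 508.7 -377.4 29.2 ztop 74.1 167
scene trays mid [ 580.7 -369.6] circ 578.5 -370.4 41.3 ztop 74.1 206
scene trays mid [ 454.6 -158.1] circ 453.3 -159.2 29.4 ztop 81.6 183
scene trays mid [ 570.  -258.4] circ 568.5 -259.2 40.2 ztop 67.3 224
scene trays mid [ 560.5 -147.5] circ 560.2 -148.6 41.0 ztop 81.4 252
[ 1.39  0.87 -1.28  1.62  0.85  1.32  1.64] [ 505.8 -379.8  168.4] 32.525
d [-48.1 704.7  12.1] r [ 0.005 -0.002 -0.003] rows 12.0 at [ 505.8 -379.8  168.4] t 32.525 w 77.8 F [-0.4 -0.6 -0.9]
```

```bash
python3 -m inch '[[-48,700,5,0,0,0],[-48,700,5,0,0,0],[-48,700,5,0,0,0],[-48,700,5,0,0,0],[-48,700,5,0,0,0],[-48,700,5,0,0,0],[-48,700,5,0,0,0],[-48,700,5,0,0,0]]' | grep -E "pos|width"; python3 go.py 492.2 326.4 160 95.2
```

```text
eef_pos: [496.7, 121.2, 167.7]
width: 77.7
d [-13.3 204.7   8.5] r [ 0.004 -0.001 -0.004] rows 4.0 at [496.7 121.2 167.7] t 33.525 w 77.7 F [ 1.   0.3 -0.1]
```

```bash
python3 -m inch '[[-13,190,8,0,0,0],[-13,190,8,0,0,0],[-13,190,8,0,0,0],[-13,190,8,0,0,0],[-13,190,8,0,0,0],[-13,190,8,0,0,0],[-13,190,8,0,0,0]]' | grep -E "pos|width"; python3 go.py 492.2 326.4 32 95.2
```

```text
eef_pos: [494.7, 308.0, 161.0]
width: 78.3
d [  0.9  18.2 129.1] r [ 0.003 -0.    -0.007] rows 3.0 at [494.7 308.  161. ] t 34.4 w 78.3 F [ 1.  -0.5  0.2]
```

```bash
python3 -m inch '[[1,18,0,0,0,0],[1,18,40,0,0,0],[1,18,90,0,0,0],[1,18,120,0,0,0],[1,18,129,0,0,0],[1,18,129,0,0,0],[1,18,129,0,0,0]]' | grep -E "pos|wrist"; python3 -m inch '[[0,0,0,0,0,0],[0,0,0,0,0,0],[0,0,0,0,0,0],[0,0,0,0,0,0],[0,0,0,0,0,0]]' 0 35 | grep -E "pos|wrist|width|finger"; python3 -m inch '[[0,0,-40,0,0,0],[0,0,-90,0,0,0],[0,0,-140,0,0,0],[0,0,-140,0,0,0],[0,0,-140,0,0,0],[0,0,-140,0,0,0]]' | grep -E "pos|wrist|width|finger"; python3 go.py 436.1 -385.6 170 95.2
```

```text
eef_pos: [492.1, 329.1, 34.0]
wrist_force: [-0.5, 1.0, 0.8]
eef_pos: [491.4, 328.5, 32.7]
wrist_force: [-0.4, -1.3, 3.8]
width: 52.9
finger_force: 35.0
eef_pos: [490.4, 327.0, 170.5]
wrist_force: [-0.3, 0.8, -1.3]
width: 53.3
finger_force: 35.0
d [ 1.163e+02 -7.052e+02 -7.000e-01] r [ 0.002 -0.002 -0.003] rows 12.0 at [490.4 327.  170.5] t 36.65 w 53.3 F [-0.3  0.8 -1.3]
```

```bash
python3 -m inch '[[110,-700,-10,0,0,0],[110,-700,-10,0,0,0],[110,-700,-10,0,0,0],[110,-700,-10,0,0,0],[110,-700,-10,0,0,0],[110,-700,-10,0,0,0],[110,-700,-10,0,0,0],[110,-700,-10,0,0,0]]' | grep -E "pos|width"; python3 go.py 436.1 -385.6 170 95.2
```

```text
eef_pos: [455.8, -172.8, 176.7]
width: 53.2
d [  38.2 -210.3    5.7] r [ 0.005 -0.001 -0.004] rows 4.0 at [ 455.8 -172.8  176.7] t 37.65 w 53.2 F [ 1.9 -0.6 -1.7]
```

```bash
python3 -m inch '[[38,-195,6,0,0,0],[38,-195,6,0,0,0],[38,-195,6,0,0,0],[38,-195,6,0,0,0],[38,-195,6,0,0,0],[38,-195,6,0,0,0],[38,-195,6,0,0,0],[38,-195,6,0,0,0]]' | grep -E "pos|width"; python3 go.py 436.1 -386 46 95.2
```

```text
eef_pos: [436.5, -367.3, 171.1]
width: 52.9
d [  2.1 -19.  125. ] r [ 0.003  0.    -0.001] rows 3.0 at [ 436.5 -367.3  171.1] t 38.65 w 52.9 F [-0.3  0.2 -0.8]
```

```bash
python3 -m inch '[[2,-18,0,0,0,0],[2,-18,0,0,0,0],[2,-18,50,0,0,0],[2,-18,95,0,0,0],[2,-18,115,0,0,0],[2,-18,115,0,0,0],[2,-18,115,0,0,0]]' | grep -E "pos|width"; python3 go.py 436.1 -386 43 95.2
```

```text
eef_pos: [437.0, -386.4, 57.5]
width: 52.7
d [ 0.9  0.5 14.5] r [ 0.002  0.002 -0.003] rows 1.0 at [ 437.  -386.4   57.5] t 39.525 w 52.7 F [-0.5  0.7 -0.7]
```

```bash
python3 -m inch '[[1,0.5,4,0,0,0],[1,0.5,10,0,0,0],[1,0.5,14,0,0,0],[1,0.5,14,0,0,0]]' | grep -E "pos|wrist"; python3 -m inch '[[0,0,1.5,0,0,0],[0,0,2.5,0,0,0],[0,0,2.5,0,0,0]]' | grep -E "pos|wrist"
```

```text
eef_pos: [434.3, -385.4, 41.4]
wrist_force: [0.4, 0.1, -0.6]
eef_pos: [434.8, -385.5, 40.7]
wrist_force: [-3.8, 1.3, 9.6]
```

```bash
python3 -m inch '[[0,0,0,0,0,0],[0,0,0,0,0,0],[0,0,0,0,0,0],[0,0,-60,0,0,0],[0,0,-120,0,0,0],[0,0,-130,0,0,0],[0,0,-130,0,0,0],[0,0,-130,0,0,0]]' 78 | grep -E "pos|wrist|width"; python3 feet.py; python3 go.py 455 -20 175 95.2
```

```text
eef_pos: [433.5, -385.8, 167.5]
wrist_force: [0.1, 0.2, -0.3]
width: 78.1
top carry mid [398.4 219.5] circ 397.7 220.3 26.9 ztop 58.6 253
top trays mid [ 577.5 -374.5] circ 577.5 -374.3 41.4 ztop 73.6 302
top trays mid [ 566.5 -263.7] circ 567.6 -262.5 40.6 ztop 66.7 299
top trays mid [ 557.1 -152.5] circ 556.0 -151.5 41.0 ztop 81.0 309
top trays mid [ 504.9 -380.8] circ 505.7 -381.9 27.2 ztop 73.7 252
top trays mid [ 451.2 -162.9] circ 450.7 -162.5 26.8 ztop 80.8 260
scene carry mid [399.6 223.7] circ 399.9 223.7 27.7 ztop 59.7 245
scene trays mid [ 437.2 -383.7] circ 437.4 -383.2 29.9 ztop 74.2 158
scene trays mid [ 509.5 -376.7] circ 510.8 -378.2 28.5 ztop 73.9 170
scene trays mid [ 580.4 -370.2] circ 578.9 -371.6 40.9 ztop 74.1 201
scene trays mid [ 453.8 -158.4] circ 453.1 -158.4 28.9 ztop 81.1 189
scene trays mid [ 570.8 -259. ] circ 570.6 -258.5 40.8 ztop 67.1 227
scene trays mid [ 560.3 -147.5] circ 559.5 -147.4 40.2 ztop 81.2 256
[ 1.57  0.82 -1.33  1.75  0.83  1.28  1.68] [ 433.7 -385.5  167.6] 41.5
d [-53.1 362.3  -5.5] r [ 0.006 -0.002 -0.003] rows 6.0 at [ 433.7 -385.5  167.6] t 41.5 w 77.8 F [-0.1  0.7 -0.8]
```

```bash
python3 -m inch '[[-53,362,-5,0,0,0],[-53,362,-5,0,0,0],[-53,362,-5,0,0,0],[-53,362,-5,0,0,0],[-53,362,-5,0,0,0],[-53,362,-5,0,0,0],[-53,362,-5,0,0,0]]' | grep -E "pos|width"; python3 go.py 399.2 221.8 150 95.2
```

```text
eef_pos: [455.3, -16.0, 175.8]
width: 78.1
d [ 33.  242.   26.8] r [0.004 0.001 0.006] rows 4.0 at [455.3 -16.  175.8] t 42.375 w 78.1 F [ 0.4 -0.2  0.7]
```

```bash
python3 -m inch '[[33,242,27,0,0,0],[33,242,27,0,0,0],[33,242,27,0,0,0],[33,242,27,0,0,0],[33,242,27,0,0,0],[33,242,27,0,0,0],[33,242,27,0,0,0]]' | grep -E "pos|width"; python3 go.py 399.2 221.8 25 95.2
```

```text
eef_pos: [402.6, 215.2, 149.0]
width: 77.9
d [  2.8   6.5 124. ] r [ 0.003 -0.001 -0.007] rows 2.0 at [402.6 215.2 149. ] t 43.25 w 77.9 F [ 0.2 -0.2 -0.2]
```

```bash
python3 -m inch '[[3,6,0,0,0,0],[3,6,40,0,0,0],[3,6,90,0,0,0],[3,6,115,0,0,0],[3,6,124,0,0,0],[3,6,124,0,0,0],[3,6,124,0,0,0]]' | grep -E "pos|wrist"; python3 -m inch '[[0,0,0,0,0,0],[0,0,0,0,0,0],[0,0,0,0,0,0],[0,0,0,0,0,0],[0,0,0,0,0,0]]' 0 35 | grep -E "pos|wrist|width|finger"; python3 -m inch '[[0,0,-40,0,0,0],[0,0,-90,0,0,0],[0,0,-150,0,0,0],[0,0,-150,0,0,0],[0,0,-150,0,0,0],[0,0,-150,0,0,0]]' | grep -E "pos|wrist|width|finger"; python3 go.py 463.9 -271 170 95.2
```

```text
eef_pos: [399.2, 224.1, 26.6]
wrist_force: [-0.2, 0.1, -0.5]
eef_pos: [398.6, 223.6, 25.8]
wrist_force: [-0.6, -2.3, 5.6]
width: 53.0
finger_force: 35.0
eef_pos: [397.3, 222.3, 174.1]
wrist_force: [-0.2, 0.4, -1.1]
width: 52.9
finger_force: 35.0
d [ -23.2 -497.2    2.7] r [ 0.003 -0.002 -0.003] rows 8.0 at [397.3 222.3 174.1] t 45.5 w 52.9 F [-0.2  0.4 -1.1]
```

```bash
python3 -m inch '[[-23,-497,-5,0,0,0],[-23,-497,-5,0,0,0],[-23,-497,-5,0,0,0],[-23,-497,-5,0,0,0],[-23,-497,-5,0,0,0],[-23,-497,-5,0,0,0],[-23,-497,-5,0,0,0],[-23,-497,-5,0,0,0]]' | grep -E "pos|width"; python3 -m inch '[[0,0,0,0,0,0],[0,0,0,0,0,0],[0,0,0,0,0,0]]' >/dev/null; python3 go.py 463.9 -271 170 95.2
```

```text
eef_pos: [463.8, -271.7, 177.0]
width: 53.2
d [ 0.8 -3.   8.2] r [ 0.005 -0.001 -0.   ] rows 1.0 at [ 464.5 -267.9  178.2] t 46.875 w 53.0 F [-0.8  0.1 -1.2]
```

```bash
python3 -m inch '[[0.5,-3,0,0,0,0],[0.5,-3,50,0,0,0],[0.5,-3,100,0,0,0],[0.5,-3,125,0,0,0],[0.5,-3,133,0,0,0],[0.5,-3,133,0,0,0],[0.5,-3,133,0,0,0]]' | grep -E "pos|wrist|width"; python3 go.py 463.9 -271 35.5 95.2
```

```text
eef_pos: [465.4, -272.8, 47.1]
wrist_force: [0.7, 0.1, -1.3]
width: 53.1
d [ 1.4  1.9 11.6] r [ 0.002  0.002 -0.003] rows 1.0 at [ 465.4 -272.8   47.1] t 47.75 w 53.1 F [ 0.7  0.1 -1.3]
```

```bash
python3 -m inch '[[0,1.5,4,0,0,0],[0,1.5,8,0,0,0],[0,1.5,11.5,0,0,0],[0,1.5,11.5,0,0,0]]' | grep -E "pos|wrist"; python3 -m inch '[[0,0,1,0,0,0],[0,0,2,0,0,0],[0,0,2,0,0,0]]' | grep -E "pos|wrist"
```

```text
eef_pos: [464.1, -270.9, 34.0]
wrist_force: [0.2, -0.3, -1.9]
eef_pos: [464.2, -270.9, 33.8]
wrist_force: [-6.1, 1.8, 15.3]
```

Contact at 33.8 exactly. I release, withdraw clear, and do the final check.

```bash
python3 -m inch '[[0,0,0,0,0,0],[0,0,0,0,0,0],[0,0,0,0,0,0],[0,0,-60,0,0,0],[0,0,-120,0,0,0],[0,0,-160,0,0,0],[0,0,-160,0,0,0],[0,0,-160,0,0,0]]' 78 | grep -E "pos|wrist|width"; python3 -m inch '[[0,180,-60,0,0,0],[0,180,-60,0,0,0],[0,180,-60,0,0,0],[0,180,-60,0,0,0],[0,180,-60,0,0,0],[0,180,-60,0,0,0]]' | grep pos; python3 feet.py
python3 - <<'E'
from h import *
d=im("scene"); cv2.imwrite('pics/s9.png',cv2.resize(d['color'][80:330,180:500,::-1],None,fx=2.4,fy=2.4))
E
```

```text
eef_pos: [463.5, -271.7, 191.4]
wrist_force: [-0.6, -0.6, -0.4]
width: 78.2
eef_pos: [448.0, -93.9, 251.8]
top trays mid [ 577.4 -374.2] circ 577.8 -373.8 41.0 ztop 73.6 307
top trays mid [ 566.4 -263.5] circ 566.7 -262.9 40.2 ztop 67.0 298
top trays mid [ 504.8 -380.7] circ 505.8 -381.6 26.9 ztop 74.4 258
top trays mid [ 462.7 -272.8] circ 462.9 -272.9 27.0 ztop 67.1 254
top trays mid [ 434.6 -386.1] circ 433.6 -387.4 27.5 ztop 74.4 260
scene trays mid [ 438.7 -382.7] circ 436.5 -381.4 30.3 ztop 73.8 162
scene trays mid [ 509.2 -376.1] circ 508.2 -374.8 28.6 ztop 74.2 163
scene trays mid [ 580.3 -369.6] circ 581.1 -369.2 40.1 ztop 74.0 202
scene trays mid [ 467.  -268.6] circ 467.2 -269.4 28.0 ztop 67.2 172
scene trays mid [ 453.8 -159. ] circ 454.3 -157.9 28.6 ztop 81.0 189
scene trays mid [ 570.5 -259.1] circ 573.0 -260.8 41.0 ztop 66.7 226
scene trays mid [ 560.2 -147.1] circ 562.3 -147.5 40.3 ztop 81.1 254
[ 1.38  0.44 -1.5   1.94  0.47  1.21  1.36] [448.2 -93.6 252.1] 50.475
```

View pics/s9.png

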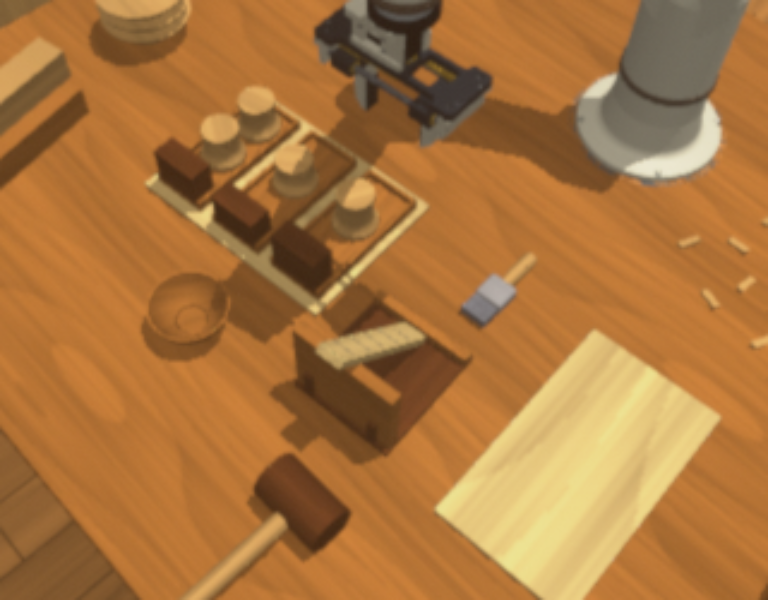

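The picture shows four feet upright in the trays at (257,105), (221,135), (295,165) and (356,200), each level with its own block. The carry board is empty, the stick leans in the rest at (370,345), and the bowl, mallet and brush look unmoved.

```bash
python3 -c "
from cell import bot; print(bot.job_done())"
```

```text
the job is handed in; nothing more can be done
None
```

Handed in at about 50 s of the 210 s: the stick leans in the rest and all four feet (66, 59, 59, 52 mm) stand in their matching trays, with heights told from the depth images of both cameras rather than by touch; the hand-in returned no verdict.

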